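# Stack the test sieves on the shaker

### The job

Build the sieve column on the shaker's receiving pan, one part at a time from the bottom up: first the fine sieve, then the medium, then the coarse, and last the lid, each upright with its foot fully seated in the rim below. Let go of everything at the end, and leave the timer, the culture dish and the brown bottle where they are.

Things in the scene. Friction and masses are not known exactly. Their poses are not given: they have to be found in the camera images.
- sieve_fine_center (a point): Fine sieve, 28 mm tall with foot, the lowest; dense mesh (2.5 mm pitch), looks nearly solid grey. Point: on its axis, half-way up (14 mm over the underside). Steel ring, 58 mm outside, 53 inside, open on top; foot: lowest 6 mm, black, tapers 50 to 42 mm, drops into the rim below till the ring's edge rests on that rim. 0.12 kg. Stands upright, z up, yaw irrelevant.
- sieve_medium_center (a point): Medium sieve, 36 mm tall with foot, of middle height; mesh of 8 mm pitch (6 to 7 squares across). Point: on its axis, half-way up (18 mm over the underside). Steel ring, 58 mm outside, 53 inside, open on top; foot: lowest 6 mm, black, tapers 50 to 42 mm, drops into the rim below till the ring's edge rests on that rim. 0.12 kg. Stands upright, z up, yaw irrelevant.
- sieve_coarse_center (a point): Coarse sieve, 44 mm tall with foot, the tallest; wide mesh of 16.5 mm pitch (3 to 4 squares across, mostly dark). Point: on its axis, half-way up (22 mm over the underside). Steel ring, 58 mm outside, 53 inside, open on top; foot: lowest 6 mm, black, tapers 50 to 42 mm, drops into the rim below till the ring's edge rests on that rim. 0.12 kg. Stands upright, z up, yaw irrelevant.
- lid_knob (a point): Lid: closed steel disc, 58 mm diameter, with an upright black knob (18 mm diameter, 23 mm high) in the middle; 35 mm tall overall, top of the disc 12 to 13 mm over the underside; the same tapered 6 mm foot as the sieves. Point: on the axis at the knob's centre, 24.5 mm over the underside. 0.1 kg. Stands upright, z up, yaw irrelevant.
- pan_rim (a point): Centre of the receiving pan's mouth at rim height, 44 mm over the worktop. The pan is an empty steel cup (58 mm outside, 53 inside, 18 high, open on top) bolted to the middle of the sieve shaker, a low grey square housing 110 x 110 mm, 22 mm high, with a small black knob in front. Both are fixed, at a new place each start. z up.
- timer: Bystander: white lab timer, 59 x 66 x 22 mm, lying on the worktop; origin at the centre of its underside.
- agar_dish: Bystander: flat round tan culture dish with lid, 93 mm diameter, 16 mm high; origin at the centre of its underside.
- bottle_center (a point): Bystander: brown bottle with black cap, 40 mm diameter, 82 mm high, standing behind the work; the point is half-way up its axis.
There are look-alikes about, which are no part of the job. Leave any turquoise or yellow look-alike of the part that bears lid_knob alone.

How it is judged:
On the way, in this order (a step that is already met when the one before it is completed fails the run):
1. the fine sieve is seated in the pan (z of sieve_fine_center in the frame of pan_rim between 0.004 and 0.012 m and horizontal distance between sieve_fine_center and pan_rim below 0.006 m and angle between sieve_fine_center's own z axis and vertical below 0.07 rad), for 0.2 s.
2. the medium sieve is seated in the fine sieve (z of sieve_medium_center in the frame of pan_rim between 0.03 and 0.038 m and horizontal distance between sieve_medium_center and pan_rim below 0.006 m and angle between sieve_medium_center's own z axis and vertical below 0.07 rad), for 0.2 s.
3. the coarse sieve is seated in the medium sieve (z of sieve_coarse_center in the frame of pan_rim between 0.064 and 0.072 m and horizontal distance between sieve_coarse_center and pan_rim below 0.006 m and angle between sieve_coarse_center's own z axis and vertical below 0.07 rad), for 0.2 s.
4. the lid is seated in the coarse sieve (z of lid_knob in the frame of pan_rim between 0.1045 and 0.1125 m and horizontal distance between lid_knob and pan_rim below 0.006 m and angle between lid_knob's own z axis and vertical below 0.07 rad), for 0.2 s.
At the end, for the whole second after the job is handed in: On the pan, from the bottom: fine, medium, coarse sieve, lid; each seated (within 4 mm of its full seated height), within 6 mm of the pan's axis, upright within 4 degrees, and staying so through the last second with nothing held (all of step 1 and all of step 2 and all of step 3 and all of step 4); the robot touches nothing.
It fails at once if the timer is shifted by more than 20 mm (distance of timer from where it was at the start of the episode above 0.02 m).
It fails at once if the agar dish is shifted by more than 20 mm (distance of agar_dish from where it was at the start of the episode above 0.02 m).
It fails at once if the brown bottle is shifted by more than 20 mm (distance of bottle_center from where it was at the start of the episode above 0.02 m).
It also fails if it takes over 109 s, if anything falls off the work surface, if the arm or the gripper's body presses on something with over 40 N, if the wrist force passes 120 N, or if a joint passes its speed limit or range.

### The arm

A 7-joint arm with a two-finger parallel gripper is mounted at the origin on a cart in front of the work surface, level with it; the furniture and walls round the work are solid. World frame = base frame: x ahead of the robot, y to its left, z up, the work surface at z = 0. Lengths are in m, angles in rad, forces in N, time in s.
With the tool pointing down it reaches from about 0.425 to 0.95 m from the base axis. Payload 4.7 kg.
Tool frame: the origin (TCP) lies between the finger pads; the fingertips stand 19 mm ahead of it and the grasp point (between the pads) is the TCP; z points along the fingers, y is the line along which they close (so a half turn about z gives the same grasp; the last joint's range is limited). The gripper opens to 87 mm and grips with 3 to 60 N. Pads are 19 mm wide; open, the fingers measure 117 mm over their backs; the gripper's body (75 mm by 190 mm) begins 51 mm behind the grasp point.
Start: joints at [1.189, 0.469, -0.049, 1.532, 0.024, 1.141, -0.082], TCP at [0.233, -0.633, 0.242] pointing down, gripper open.
Joint ranges: [-2.59, 2.59], [-0.33, 1.99], [-1.39, 1.29], [0.1, 2.45], [-1.04, 4.18], [0.21, 1.99], [-2.66, 2.66]. Speed limits (rad/s): [2.57, 2.57, 3.14, 3.14, 3.14, 3.14, 3.14].

### API

Orientations are given as a unit quaternion [w, x, y, z].
In Python, from rig import r, eyes gives the robot as it stands.
- The arm moves only by the tool servo_tool, never from a script. Its argument "targets" is a list that holds one entry, the list of rows, each a list of 7 numbers: the turn, a rotation vector about the tool's x, y, z in degrees, then the shift along the tool's x, y, z in mm, then the closure, from 0 (fully open) to 1 (shut). In form: [[[rx, ry, rz, tx, ty, tz, grip], ...]]. A call has 1 to 10 rows; each row shifts and turns the commanded pose from where the row before left it, along the tool's axes as they then stand; what a row does not reach is not made up. A row lasts 1/10 s, in which the tool goes at most 50 mm and 8.59 degrees, less where a joint would pass 70% of its speed; a pose out of reach is approached as far as the arm can. A call with a gripper value outside its range is refused whole. The fingers move at their own pace and stop on an object; "grip_force" is the grip in N (left out, the last holds). Time passes only in rows, so rows that do not move let the fingers close. It gives the time, the measured TCP pose, the force, the opening and the grip force at its end, in the units of the state.
- r.get_obs(): the state, without advancing time (a new reading comes with each control period).
- eyes.get_image(name): name is "side" or "top"; returns the picture (420x560x3 uint8, red, green, blue); there is no depth.
- eyes.camera_params(name): a dict with "fovy" (degrees; the focal length in pixels is half the picture's height over the tangent of half this angle, whatever the lens; pixels are square), "cx", "cy" (the principal point, pixels), "dist" ([k1, k2, p1, p2, k3] as OpenCV has them; the pictures are not rectified), "origin" and "rotation" of the camera in the world. Camera axes: x right, y down, z forward; pixel columns grow to the right and rows downward; lengths in m; the calibration is good to about 2 mm. A picture is of the moment at which its call begins. camera_params takes no time and is no camera call.
- r.job_done(): hands the job in; it is judged then, once.
Trained networks look in the newest picture that a camera, given by its name, has taken for a name from the list of things; names that differ only in an ending like _2 or _b are one class to them, and where a whole thing is asked for, a point or a joint stands for the part that bears it (a point fixed in the world has none). Each returns a list of dicts, best first, with "p" (0 to 1); they miss things now and then, are a little off and sometimes report something else, mostly with a low value. They report only what shows in the picture. A call takes as long as a camera call. They do not tell look-alikes from the thing itself.
- eyes.find_in(label, camera): "bbox" ([left, top, width, height] as shares, 0 to 1, of the picture: columns of its width, rows of its height, round what is visible of it).
- eyes.trace(label, camera): "region" (420x560 bool, what is visible of it) and "bbox" ([left, top, width, height] as shares, 0 to 1, of the picture: columns of its width, rows of its height, round what is visible of it).
- eyes.pinpoint(label, camera): "point" ([row, column] as shares, 0 to 1, of the picture: columns of its width, rows of its height: a listed point, or the origin of a listed thing).
The state is a dict: "t": time; "joint_positions": joint angles; "qd": joint speeds; "tau": joint torques, N m; "tool_pos": TCP position; "ee_rot": TCP orientation; "ft_force": force on the tool from outside, world axes, zero at the start; "moment": the same for the moment, N m; "finger_gap": finger opening in m; "gripper_force": force on a finger pad.
Only numpy, scipy, OpenCV 4.12 (cv2) and the standard library are available. Lean on these libraries where they do the work, as an engineer would, in place of code of your own. Each camera call takes 0.05 s, during which the arm holds its last target. There are 200 camera calls.

## Working session

There is one attempt and no reset: what is moved stays moved. The work goes in short steps, Python scripts to look and compute and a tool call to move; the robot and the scene stay as the last step left them, time stands still between calls to the robot, and variables do not carry over. Pictures are saved under pics/ and viewed, at most 14 in all, crops included, and the job is handed in when it is done.

Besides the shell and the picture viewer there is one more tool, called after ">>>" as name(argument=value, ...) on one line, values as JSON. servo_tool: Moves the arm, as the interface text tells. Its arguments: {"type":"object","properties":{"targets":{"type":"array"},"grip_force":{"type":"number"}},"required":["targets"]}

```bash
ls; mkdir -p pics
cat > h.py <<'E'
import numpy as np, cv2
from rig import r, eyes
def ray(cam,px):
    c=eyes.camera_params(cam); f=210/np.tan(np.radians(c["fovy"])/2)
    K=np.array([[f,0,c["cx"]],[0,f,c["cy"]],[0,0,1.]])
    u=cv2.undistortPoints(np.array([[px]],float),K,np.array(c["dist"],float))[0,0]
    R=np.array(c["rotation"]).reshape(3,3)
    return np.array(c["origin"]),R@np.array([u[0],u[1],1.])
def at_z(cam,px,z):
    o,d=ray(cam,px); return o+d*(z-o[2])/d[2]
def proj(cam,P):
    c=eyes.camera_params(cam); f=210/np.tan(np.radians(c["fovy"])/2)
    K=np.array([[f,0,c["cx"]],[0,f,c["cy"]],[0,0,1.]])
    R=np.array(c["rotation"]).reshape(3,3); rv=cv2.Rodrigues(R.T)[0]
    return cv2.projectPoints(np.array([P],float),rv,-R.T@np.array(c["origin"]),K,np.array(c["dist"],float))[0][0,0]
def tri(pa,pb):
    (o1,d1),(o2,d2)=ray(*pa),ray(*pb)
    A=np.stack([d1,-d2],1); s=np.linalg.lstsq(A,o2-o1,rcond=None)[0]
    a,b=o1+s[0]*d1,o2+s[1]*d2; return (a+b)/2,np.linalg.norm(a-b)
E
python3 - <<'E'
from h import *
Z={'sieve_fine_center':.014,'sieve_medium_center':.018,'sieve_coarse_center':.022,'lid_knob':.0245,'pan_rim':.044,'timer':0,'agar_dish':0,'bottle_center':.041}
for c in('top','side'):
    im=eyes.get_image(c); cv2.imwrite(f'pics/{c}0.png',im[...,::-1])
    p=eyes.camera_params(c); print(c,p['fovy'],np.round(p['origin'],3),np.round(p['rotation'],2).tolist())
    for n,z in Z.items():
        for d in eyes.pinpoint(n,c):
            px=(d['point'][1]*560,d['point'][0]*420)
            print(n,round(d['p'],2),np.round(px,1),np.round(at_z(c,px,z),4))
s=r.get_obs(); print({k:np.round(v,3) for k,v in s.items()})
E
```

```text
pics
top 48.007627990085716 [ 0.376 -0.002  1.153] [-0.07, 0.72, -0.69, 0.07]Traceback (most recent call last):
  File "<stdin>", line 9, in <module>
  File "h.py", line 10, in at_z
    o,d=ray(cam,px); return o+d*(z-o[2])/d[2]
        ~~~^^^^^^^^
  File "h.py", line 7, in ray
    R=np.array(c["rotation"]).reshape(3,3)
ValueError: cannot reshape array of size 4 into shape (3,3)
```

```bash
python3 - <<'E'
s=open('h.py').read()
s=s.replace('np.array(c["rotation"]).reshape(3,3)','Rotation.from_quat(c["rotation"],scalar_first=True).as_matrix()').replace('import numpy as np, cv2','import numpy as np, cv2\nfrom scipy.spatial.transform import Rotation')
open('h.py','w').write(s)
E
python3 - <<'E'
from h import *
Z={'sieve_fine_center':.014,'sieve_medium_center':.018,'sieve_coarse_center':.022,'lid_knob':.0245,'pan_rim':.044,'timer':0,'agar_dish':0,'bottle_center':.041}
for c in('top','side'):
    im=eyes.get_image(c); cv2.imwrite(f'pics/{c}0.png',im[...,::-1])
    p=eyes.camera_params(c); print(c,p['fovy'],np.round(p['origin'],3))
    for n,z in Z.items():
        for d in eyes.pinpoint(n,c):
            px=(d['point'][1]*560,d['point'][0]*420)
            print(n,round(d['p'],2),np.round(px,1),np.round(at_z(c,px,z),4))
s=r.get_obs(); print({k:np.round(v,3) for k,v in s.items()})
E
```

```text
top 48.007627990085716 [ 0.376 -0.002  1.153]
sieve_fine_center 0.88 [339.9 191.8] [ 0.6616 -0.1341  0.014 ]
sieve_medium_center 0.87 [389.3 265.3] [ 0.4852 -0.2558  0.018 ]
sieve_coarse_center 0.67 [284.5 262.2] [ 0.48   -0.0047  0.022 ]
lid_knob 0.89 [266.3 189.4] [0.6562 0.0485 0.0245]
lid_knob 0.87 [223.3 235.7] [0.5364 0.1456 0.0245]
lid_knob 0.77 [223.8 197.4] [0.6309 0.1515 0.0245]
pan_rim 0.89 [138.5 275.1] [0.4324 0.3321 0.044 ]
timer 0.92 [411.9 210.9] [ 0.6249 -0.3158  0.    ]
agar_dish 0.9 [210.1 299.7] [0.3844 0.1686 0.    ]
bottle_center 0.69 [298.6 128.9] [ 0.8114 -0.0242  0.041 ]
side 49.22538440404707 [ 0.568 -0.828  0.829]
sieve_fine_center 0.73 [317.7 274.7] [ 0.6676 -0.1278  0.014 ]
sieve_medium_center 0.64 [237.2 314.5] [ 0.4883 -0.2461  0.018 ]
sieve_coarse_center 0.85 [240.1 234.2] [ 0.4789 -0.0044  0.022 ]
sieve_coarse_center 0.66 [209.6 195.8] [0.3845 0.145  0.022 ]
lid_knob 0.82 [299.3 191.5] [0.6327 0.166  0.0245]
lid_knob 0.8 [268.  194.3] [0.5457 0.1519 0.0245]
lid_knob 0.63 [312.3 221.9] [0.6627 0.042  0.0245]
pan_rim 0.73 [233.2 148.1] [0.4344 0.3493 0.044 ]
timer 0.85 [297.9 348.2] [ 0.6172 -0.3162  0.    ]
agar_dish 0.65 [207.8 196.8] [ 0.3749  0.167  -0.    ]
bottle_center 0.76 [378.2 233.1] [ 0.8239 -0.014   0.041 ]
{'t': np.float64(1.0), 'joint_positions': array([ 1.189,  0.469, -0.049,  1.532,  0.024,  1.141, -0.082]), 'qd': array([-0.   ,  0.001, -0.001, -0.002,  0.   , -0.   ,  0.   ]), 'tau': array([ 1.0000e-03, -5.0785e+01, -8.0000e-02, -2.3646e+01, -6.1000e-02,
        3.1000e-02,  0.0000e+00]), 'tool_pos': array([ 0.233, -0.633,  0.242]), 'ee_rot': array([0.   , 0.984, 0.175, 0.   ]), 'ft_force': array([-0.199, -0.479,  0.645]), 'moment': array([-0.053,  0.037,  0.018]), 'gripper_force': np.float64(0.0), 'finger_gap': np.float64(0.087)}
```

View pics/top0.png

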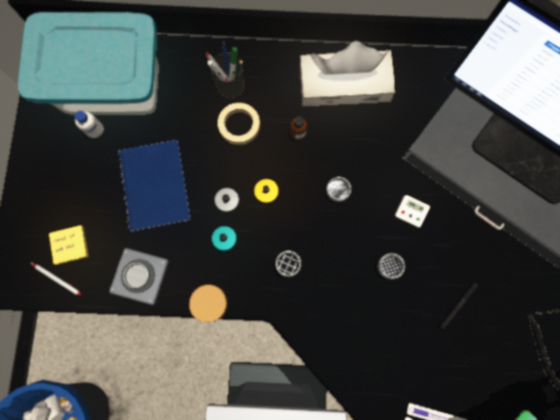

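View pics/side0.png

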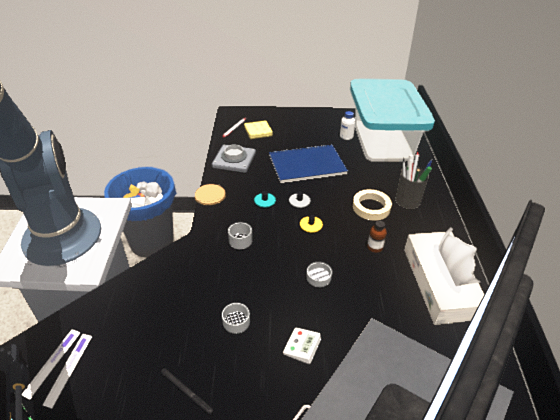

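```bash
cat >> h.py <<'E'
from scipy.optimize import least_squares
T=np.linspace(0,2*np.pi,60)
def hullc(cam,x,y,rings):
    P=[proj(cam,(x+R*np.cos(t),y+R*np.sin(t),z)) for R,z in rings for t in T[::2]]
    h=cv2.convexHull(np.array(P,np.float32)); m=cv2.moments(h); return np.array([m['m10']/m['m00'],m['m01']/m['m00']]),m['m00']
RG=lambda h:[(.021,0),(.025,.006),(.029,.006),(.029,h)]
SH={'sieve_fine_center':RG(.028),'sieve_medium_center':RG(.036),'sieve_coarse_center':RG(.044),'lid_knob':[(.021,0),(.025,.006),(.029,.006),(.029,.0125),(.009,.0355)]}
def loc(name,cam,x0,y0,dz=0):
    rings=[(R,z+dz) for R,z in SH[name]]
    g=proj(cam,(x0,y0,.02+dz))
    out=[]
    for d in eyes.trace(name,cam):
        v,u=np.nonzero(d['region'])
        c=np.array([u.mean(),v.mean()])
        if np.hypot(*(c-g))<25: out.append((d['p'],c,len(u)))
    if not out: return None
    p,c,n=max(out,key=lambda o:o[0])
    s=least_squares(lambda q:hullc(cam,q[0],q[1],rings)[0]-c,[x0,y0],diff_step=1e-3).x
    return np.round(s,4),round(p,2),n,round(hullc(cam,*s,rings)[1])
E
python3 - <<'E'
from h import *
a=cv2.imread('pics/top0.png')[170:310,190:420]; b=cv2.imread('pics/side0.png')[120:340,180:350]
a=cv2.resize(a,None,fx=3,fy=3,interpolation=cv2.INTER_CUBIC); b=cv2.resize(b,None,fx=1.9,fy=1.9,interpolation=cv2.INTER_CUBIC)
a=cv2.resize(a,(470,286)); o=np.zeros((418,800,3),np.uint8); o[:286,:470]=a; o[:,470:470+b.shape[1]]=b[:418]; cv2.imwrite('pics/c.png',o)
for c in('top','side'):
    eyes.get_image(c)
    for n,x,y in(('sieve_fine_center',.664,-.131),('sieve_medium_center',.486,-.251),('sieve_coarse_center',.479,-.0045),('lid_knob',.632,.157)):
        print(c,n,loc(n,c,x,y))
    for d in eyes.trace('pan_rim',c): 
        print('pan',d['p'],d['bbox'],d['region'].sum())
    # pan circle by image: threshold crop
E
```

```text
top sieve_fine_center (array([ 0.6686, -0.128 ]), 0.77, 454, 470)
top sieve_medium_center (array([ 0.4849, -0.2594]), 0.61, 522, 540)
top sieve_coarse_center (array([ 0.4781, -0.0117]), 0.55, 493, 501)
top lid_knob (array([0.63 , 0.148]), 0.96, 404, 431)
pan 0.87 [0.1963, 0.5952, 0.1055, 0.1383] 2224
side sieve_fine_center (array([ 0.6686, -0.1283]), 0.92, 527, 522)
side sieve_medium_center (array([ 0.4858, -0.2575]), 0.75, 723, 709)
side sieve_coarse_center (array([ 0.4775, -0.0108]), 0.66, 497, 547)
side lid_knob (array([0.6318, 0.1483]), 0.53, 220, 269)
pan 0.64 [0.3782, 0.34, 0.0764, 0.0695] 885
pan 0.26 [0.5132, 0.4524, 0.0325, 0.0481] 243
```

View pics/c.png

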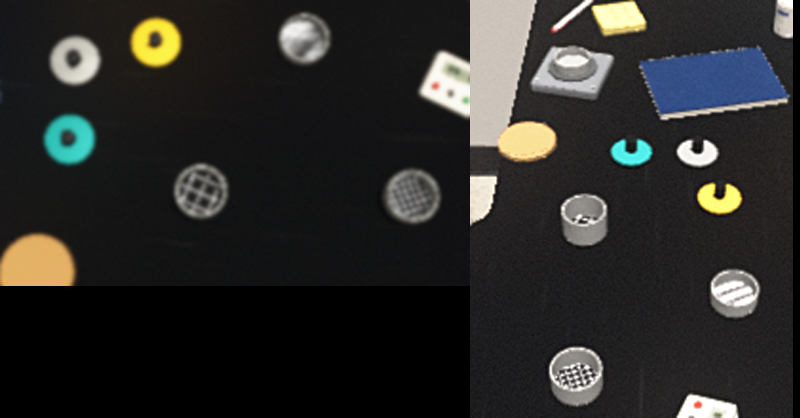

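Lids: grey (226,199), yellow (266,190) and turquoise (223,238). The grey steel one is the real lid. Sieves: the dense mesh at (339,189) is the fine one, the middle grid at (391,266) is the medium, and the wide grid at (288,263) is the coarse. Both cameras agree within 2 mm. I'll move now and measure the pan at the same time.

>>> servo_tool(targets=[[[0,0,6.8,0,0,0,0],[0,0,6.7,0,0,0,0],[0,0,6.7,0,0,0,0],[0,0,0,30,-35,0,0],[0,0,0,30,-35,0,0],[0,0,0,30,-35,0,0],[0,0,0,30,-35,0,0],[0,0,0,30,-35,0,0],[0,0,0,30,-35,0,0],[0,0,0,30,-35,0,0]]], grip_force=15)

```text
t: 2.6
tool_pos: [0.4442, -0.3869, 0.2419]
ee_rot: [0.0, 1.0, 0.0, 0.0]
ft_force: [0.1, -1.2, 0.6]
finger_gap: 0.0871
gripper_force: 0.0
```

Run:
```python
from h import *
from scipy.optimize import minimize
for c in('top','side'):
    im=eyes.get_image(c)
    d=max(eyes.trace('pan_rim',c),key=lambda d:d['p']); m=d['region'].astype(np.uint8)
    # silhouette fit (x,y,yaw): square base + pan cylinder, IoU on 4x upsampled mask
    M=cv2.resize(m,None,fx=4,fy=4,interpolation=cv2.INTER_NEAREST)
    def sil(q):
        x,y,a=q; a*=10; S=np.zeros_like(M)
        sq=[(x+.0778*np.cos(a+k*np.pi/2),y+.0778*np.sin(a+k*np.pi/2),z) for z in(0,.022) for k in range(4)]
        cy=[(x+.029*np.cos(t),y+.029*np.sin(t),z) for z in(.022,.044) for t in T]
        for P in(sq,cy):
            h=cv2.convexHull(np.array([(proj(c,p)+.5)*4-.5 for p in P],np.float32)); cv2.fillConvexPoly(S,np.round(h).astype(int),1)
        return S
    f=lambda q:-(sil(q)&M).sum()/(sil(q)|M).sum()
    best=min((minimize(f,[.433,.338,a],method='Nelder-Mead',options=dict(initial_simplex=[[.433,.338,a],[.443,.338,a],[.433,.348,a],[.433,.338,a+.02]],maxiter=70)) for a in(.02,.08,.14)),key=lambda s:s.fun)
    print(c,best.x,best.fun)
    u,v=proj(c,(.433,.338,.044)).astype(int)
    cr=cv2.resize(im[v-32:v+32,u-40:u+40],None,fx=5,fy=5,interpolation=cv2.INTER_CUBIC)[...,::-1].copy(); print(u,v)
    for z,col in((.044,(0,255,0)),):
        P=np.array([(proj(c,(best.x[0]+.029*np.cos(t),best.x[1]+.029*np.sin(t),z))-[u-40,v-32]+.5)*5 for t in T]); cv2.polylines(cr,[P.astype(np.int32)],True,col,1)
    cv2.imwrite(f'pics/p_{c}.png',cr)
cv2.imwrite('pics/pan.png',np.hstack([cv2.imread('pics/p_top.png'),cv2.imread('pics/p_side.png')]))
```

```text
<stdin>:15: RuntimeWarning: overflow encountered in scalar negative
Traceback (most recent call last):
  File "h.py", line 13, in proj
    c=eyes.camera_params(cam); f=210/np.tan(np.radians(c["fovy"])/2)
ValueError: time passes only in moves, steps and waits
```

```bash
sed -i 's/eyes.camera_params(cam)/CP(cam)/; s/^from rig import r, eyes/from rig import r, eyes\nfrom functools import lru_cache\nCP=lru_cache(eyes.camera_params)/' h.py
cat > pan.py <<'E'
from h import *
from scipy.optimize import minimize
for c in('top','side'):
    im=eyes.get_image(c)
    d=max(eyes.trace('pan_rim',c),key=lambda d:d['p']); m=d['region'].astype(np.uint8)
    M=cv2.resize(m,None,fx=4,fy=4,interpolation=cv2.INTER_NEAREST)
    def sil(q):
        x,y,a=q; a*=10; S=np.zeros_like(M)
        sq=[(x+.0778*np.cos(a+k*np.pi/2),y+.0778*np.sin(a+k*np.pi/2),z) for z in(0,.022) for k in range(4)]
        cy=[(x+.029*np.cos(t),y+.029*np.sin(t),z) for z in(.022,.044) for t in T]
        for P in(sq,cy):
            h=cv2.convexHull(np.array([(proj(c,p)+.5)*4-.5 for p in P],np.float32)); cv2.fillConvexPoly(S,np.round(h).astype(int),1)
        return S
    def f(q):
        S=sil(q); return -float((S&M).sum())/float((S|M).sum())
    best=min((minimize(f,[.433,.338,a],method='Nelder-Mead',options=dict(initial_simplex=[[.433,.338,a],[.443,.338,a],[.433,.348,a],[.433,.338,a+.02]],maxiter=60)) for a in(.02,.07,.12)),key=lambda s:s.fun)
    print(c,best.x,best.fun)
    u,v=proj(c,(.433,.338,.044)).astype(int)
    cr=cv2.resize(im[v-32:v+32,u-40:u+40],None,fx=5,fy=5,interpolation=cv2.INTER_CUBIC)[...,::-1].copy()
    P=np.array([(proj(c,(best.x[0]+.029*np.cos(t),best.x[1]+.029*np.sin(t),.044))-[u-40,v-32]+.5)*5 for t in T]); cv2.polylines(cr,[P.astype(np.int32)],True,(0,255,0),1)
    cv2.imwrite(f'pics/p_{c}.png',cr)
cv2.imwrite('pics/pan.png',np.hstack([cv2.imread('pics/p_top.png'),cv2.imread('pics/p_side.png')]))
E
timeout 200 python3 pan.py
```

```text
top [0.43127065 0.3396049  0.05851408] -0.9152971589859927
side [0.43428446 0.34431215 0.06471822] -0.8331127497321484
```

View pics/pan.png

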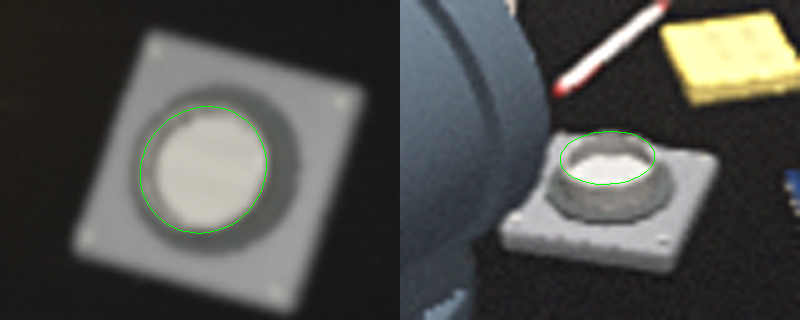

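The top view shows the housing centred near crop (221,170), with the rim ellipse shifted left by its height. In the side view the rim ellipse centre is near crop (607,158), and the arm hides part of the housing. I'll refine with edge fits on the first, unoccluded pictures.

Run:
```python
from h import *
from scipy.ndimage import map_coordinates
from itertools import product
def outline(x,y,a):
    sq=[]
    c=[(x+.0778*np.cos(a+k*np.pi/2),y+.0778*np.sin(a+k*np.pi/2)) for k in range(5)]
    for k in range(4):
        for s in np.linspace(.08,.92,25): sq.append((*(np.array(c[k])*(1-s)+np.array(c[k+1])*s),.022))
    rim=[(x+.029*np.cos(t),y+.029*np.sin(t),.044) for t in T]
    return sq,rim
G={}
for c in('top','side'):
    g=cv2.GaussianBlur(cv2.imread(f'pics/{c}0.png').astype(np.float32).mean(2),(0,0),.8)
    G[c]=np.hypot(cv2.Sobel(g,5,1,0),cv2.Sobel(g,5,0,1))
def pv(c,P):
    k=CP(c); f=210/np.tan(np.radians(k["fovy"])/2); K=np.array([[f,0,k["cx"]],[0,f,k["cy"]],[0,0,1.]])
    R=Rotation.from_quat(k["rotation"],scalar_first=True).as_matrix()
    return cv2.projectPoints(np.array(P),cv2.Rodrigues(R.T)[0],-R.T@np.array(k["origin"]),K,np.array(k["dist"],float))[0][:,0]
def sc(c,P):
    p=pv(c,P); return map_coordinates(G[c],[p[:,1],p[:,0]],order=1).mean()
for c in G:
    res={'sq':[], 'rim':[], 'both':[]}
    for x,y in product(np.arange(.42,.447,.001),np.arange(.325,.357,.001)):
        rs=sc(c,outline(x,y,0)[1]); res['rim'].append((rs,x,y))
        for a in np.arange(.45,.75,.02):
            s=sc(c,outline(x,y,a)[0]); res['sq'].append((s,x,y,a)); res['both'].append((s+rs,x,y,a))
    for k,v in res.items(): print(c,k,[tuple(np.round(q,3).tolist()) for q in sorted(v)[::-1][:3]])
```

```text
top sq [(234.644, 0.432, 0.339, 0.57), (234.117, 0.433, 0.339, 0.57), (233.575, 0.432, 0.339, 0.55)]
top rim [(148.88, 0.433, 0.339), (147.636, 0.432, 0.339), (147.061, 0.433, 0.34)]
top both [(382.998, 0.433, 0.339, 0.57), (382.28, 0.432, 0.339, 0.57), (382.019, 0.433, 0.339, 0.55)]
side sq [(330.998, 0.437, 0.34, 0.55), (330.717, 0.437, 0.34, 0.57), (330.165, 0.437, 0.339, 0.57)]
side rim [(258.162, 0.423, 0.344), (258.12, 0.422, 0.344), (257.748, 0.423, 0.345)]
side both [(568.535, 0.437, 0.341, 0.55), (568.493, 0.437, 0.342, 0.55), (567.683, 0.437, 0.342, 0.57)]
```

>>> servo_tool(targets=[[[0,0,0,28,-33,10,0],[0,0,0,28,-33,10,0],[0,0,0,28,-33,10,0],[0,0,0,28,-33,10,0],[0,0,0,28,-33,10,0],[0,0,0,28,-33,10,0],[0,0,0,28,-33,20,0],[0,0,0,28,-28,20,0],[0,0,0,0,0,20,0],[0,0,0,0,0,20,0]]])

```text
t: 3.9
tool_pos: [0.6676, -0.1299, 0.1003]
ee_rot: [0.0, 1.0, -0.0, -0.0]
ft_force: [-0.5, -1.5, -0.1]
finger_gap: 0.0873
gripper_force: 0.0
```

>>> servo_tool(targets=[[[0,0,0,1,-2,25,0],[0,0,0,0,0,25,0],[0,0,0,0,0,15,0],[0,0,0,0,0,8,0],[0,0,0,0,0,0,0.3],[0,0,0,0,0,0,1],[0,0,0,0,0,0,1],[0,0,0,0,0,0,1],[0,0,0,0,0,0,1],[0,0,0,0,0,0,1]]], grip_force=15)

```text
t: 4.9
tool_pos: [0.6688, -0.1276, 0.0296]
ee_rot: [0.0, 1.0, 0.0, 0.001]
ft_force: [-0.3, 0.6, 4.6]
finger_gap: 0.0581
gripper_force: 15.0
```

>>> servo_tool(targets=[[[0,0,0,0,0,-20,1],[0,0,0,0,0,-40,1],[0,0,0,0,0,-40,1],[0,0,0,-21,-42,0,1],[0,0,0,-21,-42,0,1],[0,0,0,-21,-42,0,1],[0,0,0,-21,-42,0,1],[0,0,0,-21,-42,0,1],[0,0,0,-21,-42,0,1],[0,0,0,-21,-42,0,1]]])

```text
t: 5.9
tool_pos: [0.5197, 0.1681, 0.1285]
ee_rot: [0.0, 1.0, 0.0, -0.0]
ft_force: [0.8, 0.6, -1.4]
finger_gap: 0.0586
gripper_force: 15.0
```

>>> servo_tool(targets=[[[0,0,0,-21,-42,0,1],[0,0,0,-21,-42,0,1],[0,0,0,-21,-42,0,1],[0,0,0,-21,-42,0,1],[0,0,0,-4,-6,15,1],[0,0,0,0,0,15,1],[0,0,0,0,0,0,1],[0,0,0,0,0,0,1]]])

```text
t: 6.7
tool_pos: [0.433, 0.3402, 0.0984]
ee_rot: [0.0, 1.0, -0.0, -0.0]
ft_force: [-0.3, 0.3, -1.1]
finger_gap: 0.058
gripper_force: 15.0
```

Run:
```python
from h import *
s=r.get_obs(); print(s['tool_pos'],s['t'],s['finger_gap'],s['ft_force'])
p=s['tool_pos']; o=[]
for c in('top','side'):
    im=eyes.get_image(c)
    print(c,loc('sieve_fine_center',c,.434,.34,p[2]-.0296))
    u,v=proj(c,(.433,.338,.044)).astype(int)
    o.append(cv2.resize(im[v-32:v+32,u-40:u+40],None,fx=5,fy=5,interpolation=cv2.INTER_CUBIC)[...,::-1])
cv2.imwrite('pics/hold.png',np.hstack(o))
```

```text
[0.43298411 0.34023939 0.09841036] 6.7 0.057983028500029204 [-0.32656146  0.25707559 -1.08540681]
top (array([0.4386, 0.3401]), 0.66, 114, 619)
side (array([0.4371, 0.335 ]), 0.67, 90, 281)
```

View pics/hold.png

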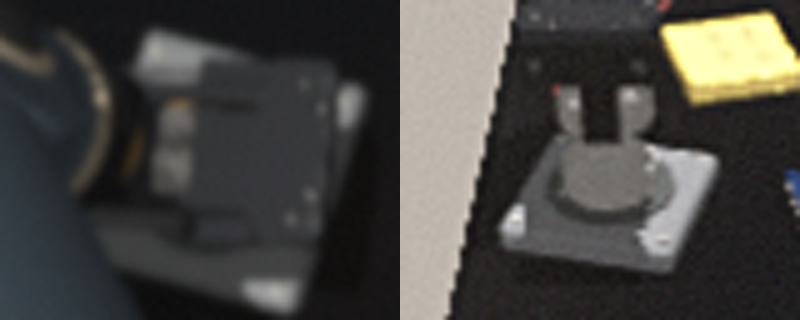

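Viewed: in the side view the held sieve sits directly above the rim, both centred at crop column 607. In the top view the gripper body hides the sieve. I'll lower it gently.

>>> servo_tool(targets=[[[0,0,0,1,0,12,1],[0,0,0,0,0,10,1],[0,0,0,0,0,2,1],[0,0,0,0,0,2,1],[0,0,0,0,0,2,1]]])

```text
t: 7.4
tool_pos: [0.4341, 0.3407, 0.0703]
ee_rot: [-0.0, 1.0, 0.0, -0.0]
ft_force: [-0.3, 0.1, -1.5]
finger_gap: 0.0584
gripper_force: 15.0
```

>>> servo_tool(targets=[[[0,0,0,0,0,1,1],[0,0,0,0,0,1,1],[0,0,0,0,0,1,1],[0,0,0,0,0,0,1]]])

```text
t: 7.8
tool_pos: [0.4341, 0.3407, 0.0677]
ee_rot: [-0.0, 1.0, 0.0, 0.0]
ft_force: [0.3, 0.6, -1.2]
finger_gap: 0.0583
gripper_force: 15.0
```

>>> servo_tool(targets=[[[0,0,0,0,0,1,1],[0,0,0,0,0,0.5,1],[0,0,0,0,0,0,1]]])

```text
t: 8.1
tool_pos: [0.4342, 0.3408, 0.0675]
ee_rot: [0.0, 1.0, 0.0, 0.0]
ft_force: [-2.5, -1.8, 9.3]
finger_gap: 0.0585
gripper_force: 15.0
```

>>> servo_tool(targets=[[[0,0,0,0,0,-1,1],[0,0,0,0,0,0,0.6],[0,0,0,0,0,0,0],[0,0,0,0,0,0,0],[0,0,0,0,0,0,0],[0,0,0,0,0,0,0],[0,0,0,0,0,-10,0],[0,0,0,0,0,-25,0],[0,0,0,0,0,-30,0]]])

```text
t: 9.0
tool_pos: [0.4335, 0.3401, 0.1324]
ee_rot: [0.001, 1.0, 0.0, -0.001]
ft_force: [0.4, 0.7, 0.6]
finger_gap: 0.0866
gripper_force: 0.0
```

>>> servo_tool(targets=[[[0,0,0,4,46,0,0],[0,0,0,4,46,0,0],[0,0,0,4,46,0,0],[0,0,0,4,46,0,0],[0,0,0,4,46,0,0],[0,0,0,4,46,0,0],[0,0,0,4,46,0,0],[0,0,0,4,46,0,0],[0,0,0,4,46,0,0],[0,0,0,4,46,0,0]]])

```text
t: 10.0
tool_pos: [0.4743, -0.1212, 0.133]
ee_rot: [0.0, 1.0, 0.0, 0.001]
ft_force: [1.4, -0.0, 0.0]
finger_gap: 0.0871
gripper_force: 0.0
```

Run:
```python
from h import *
o=[]
for c in('top','side'):
    im=eyes.get_image(c)
    for n,x,y,dz in(('sieve_fine_center',.434,.34,.038),('sieve_medium_center',.486,-.258,0),('sieve_coarse_center',.478,-.011,0)): print(c,n,loc(n,c,x,y,dz))
    u,v=proj(c,(.433,.338,.044)).astype(int)
    o.append(cv2.resize(im[v-32:v+32,u-40:u+40],None,fx=5,fy=5,interpolation=cv2.INTER_CUBIC)[...,::-1])
cv2.imwrite('pics/f1.png',np.hstack(o))
```

```text
top sieve_fine_center (array([0.4343, 0.3391]), 0.62, 531, 583)
top sieve_medium_center (array([ 0.4826, -0.277 ]), 0.42, 97, 545)
top sieve_coarse_center (array([ 0.477 , -0.0096]), 0.89, 400, 501)
side sieve_fine_center None
side sieve_medium_center (array([ 0.4856, -0.2562]), 0.96, 710, 708)
side sieve_coarse_center None
```

View pics/f1.png

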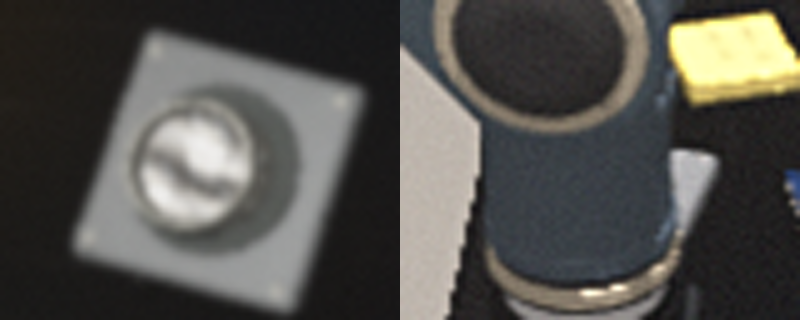

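The fine sieve is in the pan at (0.4343, 0.3391). Its mesh shows inside the rim, centred near crop (193,160). Next is the medium sieve.

>>> servo_tool(targets=[[[0,0,0,4,46,0,0],[0,0,0,4,46,0,0],[0,0,0,3,45,0,0],[0,0,0,0,0,20,0],[0,0,0,0,0,30,0],[0,0,0,0,0,30,0],[0,0,0,0,0,12,0],[0,0,0,0,0,8,0],[0,0,0,0,0,0,0.2],[0,0,0,0,0,0,1]]])

```text
t: 11.4
tool_pos: [0.4862, -0.2564, 0.0331]
ee_rot: [0.0, 1.0, 0.0, 0.001]
ft_force: [0.4, 0.2, 0.2]
finger_gap: 0.0781
gripper_force: 0.0
```

>>> servo_tool(targets=[[[0,0,0,0,0,0,1],[0,0,0,0,0,0,1],[0,0,0,0,0,0,1],[0,0,0,0,0,0,1]]])

```text
t: 11.8
tool_pos: [0.4856, -0.2566, 0.0328]
ee_rot: [0.0, 1.0, 0.0, 0.001]
ft_force: [-1.2, 0.4, 4.7]
finger_gap: 0.0568
gripper_force: 14.9
```

>>> servo_tool(targets=[[[0,0,0,0,0,-25,1],[0,0,0,0,0,-45,1],[0,0,0,0,0,-45,1],[0,0,0,-4,-46,0,1],[0,0,0,-4,-46,0,1],[0,0,0,-4,-46,0,1],[0,0,0,-4,-46,0,1],[0,0,0,-4,-46,0,1],[0,0,0,-4,-46,0,1],[0,0,0,-4,-46,0,1]]])

```text
t: 12.8
tool_pos: [0.4563, 0.0672, 0.147]
ee_rot: [0.0, 1.0, -0.0, -0.0]
ft_force: [0.8, 0.1, -1.0]
finger_gap: 0.0567
gripper_force: 14.9
```

>>> servo_tool(targets=[[[0,0,0,-4,-46,0,1],[0,0,0,-4,-46,0,1],[0,0,0,-4,-46,0,1],[0,0,0,-4,-46,0,1],[0,0,0,-4,-46,0,1],[0,0,0,0,0,0,1],[0,0,0,0,0,15,1],[0,0,0,0,0,0,1]]])

```text
t: 13.6
tool_pos: [0.4357, 0.2944, 0.1303]
ee_rot: [0.001, 1.0, 0.0, -0.002]
ft_force: [-0.6, -0.9, -1.2]
finger_gap: 0.0567
gripper_force: 14.9
```

Run:
```python
from h import *
s=r.get_obs(); print(s['tool_pos'],s['finger_gap'],s['ft_force'])
im=eyes.get_image('side'); c='side'
u,v=proj(c,(.433,.338,.044)).astype(int)
cr=cv2.resize(im[v-50:v+32,u-40:u+40],None,fx=6,fy=6,interpolation=cv2.INTER_CUBIC)[...,::-1].copy()
def ring(x,y,z,R,col):
    P=np.array([(proj(c,(x+R*np.cos(t),y+R*np.sin(t),z))-[u-40,v-50]+.5)*6 for t in T]); cv2.polylines(cr,[P.astype(np.int32)],True,col,1)
b=s['tool_pos'][2]-.0328
ring(.434,.34,.066,.029,(0,255,0)); ring(s['tool_pos'][0],s['tool_pos'][1],b+.006,.029,(0,0,255)); ring(s['tool_pos'][0],s['tool_pos'][1],b+.036,.029,(0,0,255))
cv2.imwrite('pics/hold2.png',cr)
```

```text
[0.43566732 0.29438806 0.13026538] 0.05667411938696992 [-0.60428771 -0.90591935 -1.18309737]
```

View pics/hold2.png

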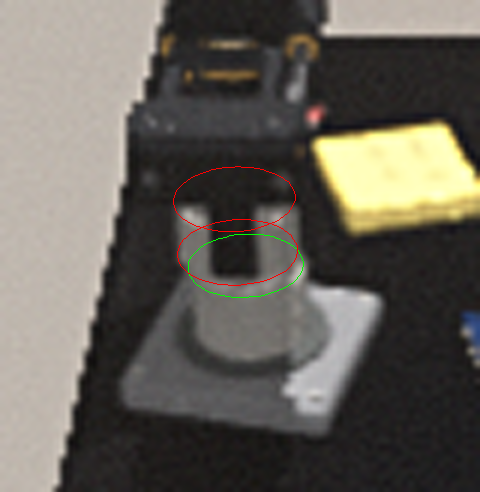

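The dark bar at (235,240) is the near finger in front of the grey ring, which spans columns 180–300. The ring matches the predicted red outline. It is still 46 mm short in y because I sent one row too few.

>>> servo_tool(targets=[[[0,0,0,-1,-25,0,1],[0,0,0,0,-20,0,1],[0,0,0,0,0,10,1],[0,0,0,0,0,15,1],[0,0,0,0,0,5,1],[0,0,0,0,0,2,1],[0,0,0,0,0,2,1]]])

```text
t: 14.35
tool_pos: [0.4364, 0.34, 0.0982]
ee_rot: [0.0, 1.0, -0.0, 0.0]
ft_force: [0.0, 0.3, -1.3]
finger_gap: 0.0572
gripper_force: 14.9
```

>>> servo_tool(targets=[[[0,0,0,-2,0,0,1],[0,0,0,0,0,2,1],[0,0,0,0,0,2,1],[0,0,0,0,0,1,1],[0,0,0,0,0,1,1],[0,0,0,0,0,0,1]]])

```text
t: 14.95
tool_pos: [0.4341, 0.3406, 0.0928]
ee_rot: [0.0, 1.0, 0.0, 0.0]
ft_force: [-2.8, -1.2, 4.8]
finger_gap: 0.0568
gripper_force: 14.9
```

>>> servo_tool(targets=[[[0,0,0,0,0,-0.5,1],[0,0,0,0,0,0,0.6],[0,0,0,0,0,0,0],[0,0,0,0,0,0,0],[0,0,0,0,0,0,0],[0,0,0,0,0,0,0],[0,0,0,0,0,-10,0],[0,0,0,0,0,-25,0],[0,0,0,0,0,-25,0]]])

```text
t: 15.85
tool_pos: [0.4338, 0.3405, 0.1535]
ee_rot: [0.0, 1.0, 0.0, -0.0]
ft_force: [0.1, -0.7, 0.6]
finger_gap: 0.0865
gripper_force: 0.0
```

>>> servo_tool(targets=[[[0,0,0,5,44,0,0],[0,0,0,5,44,0,0],[0,0,0,5,44,0,0],[0,0,0,5,44,0,0],[0,0,0,5,44,0,0],[0,0,0,6,44,0,0],[0,0,0,6,44,0,0],[0,0,0,6,43,0,0],[0,0,0,0,0,0,0]]])

```text
t: 16.75
tool_pos: [0.4777, -0.017, 0.1533]
ee_rot: [0.001, 1.0, -0.005, 0.001]
ft_force: [-0.4, 0.7, -0.2]
finger_gap: 0.087
gripper_force: 0.0
```

Run:
```python
from h import *
print(r.get_obs()['tool_pos'])
o=[]
for c in('top','side'):
    im=eyes.get_image(c)
    for n,x,y,dz in(('sieve_medium_center',.434,.34,.06),('sieve_coarse_center',.478,-.011,0)): print(c,n,loc(n,c,x,y,dz))
    u,v=proj(c,(.433,.338,.06)).astype(int)
    o.append(cv2.resize(im[v-32:v+32,u-40:u+40],None,fx=5,fy=5,interpolation=cv2.INTER_CUBIC)[...,::-1])
cv2.imwrite('pics/f2.png',np.hstack(o))
```

```text
[ 0.47774677 -0.01702783  0.1532956 ]
top sieve_medium_center (array([0.4315, 0.3396]), 0.6, 610, 645)
top sieve_coarse_center None
side sieve_medium_center None
side sieve_coarse_center (array([ 0.4791, -0.0116]), 0.71, 507, 547)
```

View pics/f2.png

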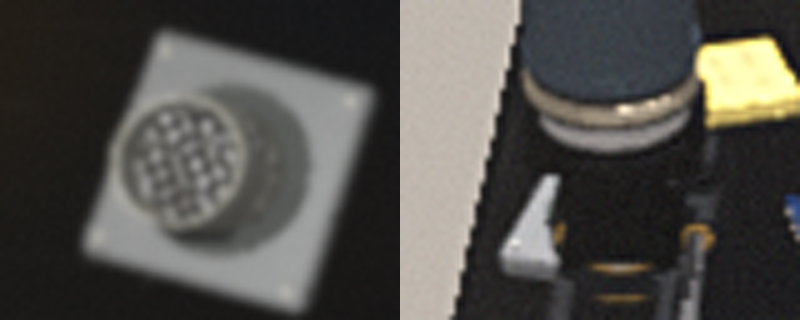

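The medium sieve is seated at (0.4315, 0.3396), with its grid centred in the rim near crop (180,163). Next is the coarse sieve.

>>> servo_tool(targets=[[[0,0,0,0,0,20,0],[0,0,0,0,0,20,0],[0,0,0,0,0,10,0],[0,0,0,0,0,0,0]]])

```text
t: 17.45
tool_pos: [0.4761, -0.0095, 0.1014]
ee_rot: [-0.0, 1.0, 0.001, -0.002]
ft_force: [-0.1, -0.6, 0.2]
finger_gap: 0.087
gripper_force: 0.0
```

>>> servo_tool(targets=[[[0,0,0,2,1,25,0],[0,0,0,0,0,20,0],[0,0,0,0,0,10,0],[0,0,0,0,0,6,0],[0,0,0,0,0,0,0.2],[0,0,0,0,0,0,1],[0,0,0,0,0,0,1],[0,0,0,0,0,0,1],[0,0,0,0,0,0,1],[0,0,0,0,0,0,1]]])

```text
t: 18.45
tool_pos: [0.4795, -0.0115, 0.0421]
ee_rot: [0.0, 1.0, 0.0, 0.0]
ft_force: [0.0, -0.1, 4.2]
finger_gap: 0.0566
gripper_force: 14.9
```

>>> servo_tool(targets=[[[0,0,0,0,0,-30,1],[0,0,0,0,0,-45,1],[0,0,0,0,0,-50,1],[0,0,0,-6,-44,0,1],[0,0,0,-6,-44,0,1],[0,0,0,-6,-44,0,1],[0,0,0,-6,-44,0,1],[0,0,0,-6,-44,0,1],[0,0,0,-5,-44,0,1],[0,0,0,-5,-44,0,1]]])

```text
t: 19.45
tool_pos: [0.4382, 0.298, 0.1662]
ee_rot: [0.0, 1.0, 0.0, -0.0]
ft_force: [1.4, 0.4, -1.2]
finger_gap: 0.057
gripper_force: 14.9
```

>>> servo_tool(targets=[[[0,0,0,-5,-35,0,1],[0,0,0,0,-8,0,1],[0,0,0,0,0,0,1],[0,0,0,0,0,10,1],[0,0,0,0,0,10,1],[0,0,0,0,0,5,1],[0,0,0,0,0,0,1]]])

```text
t: 20.15
tool_pos: [0.4338, 0.338, 0.1401]
ee_rot: [0.001, 1.0, -0.001, -0.001]
ft_force: [-0.0, 0.0, -1.6]
finger_gap: 0.057
gripper_force: 14.9
```

>>> servo_tool(targets=[[[0,0,0,0,-2,0,1],[0,0,0,0,0,2,1],[0,0,0,0,0,2,1],[0,0,0,0,0,2,1],[0,0,0,0,0,1,1],[0,0,0,0,0,0,1]]])

```text
t: 20.75
tool_pos: [0.434, 0.3415, 0.1344]
ee_rot: [0.0, 1.0, 0.0, -0.0]
ft_force: [-0.8, 0.5, -1.4]
finger_gap: 0.0566
gripper_force: 14.9
```

>>> servo_tool(targets=[[[0,0,0,0,1,1,1],[0,0,0,0,0,1,1],[0,0,0,0,0,1,1],[0,0,0,0,0,0,1]]])

```text
t: 21.15
tool_pos: [0.4342, 0.3406, 0.132]
ee_rot: [0.0, 1.0, 0.0, 0.0]
ft_force: [-0.9, -2.7, 2.7]
finger_gap: 0.0565
gripper_force: 14.9
```

>>> servo_tool(targets=[[[0,0,0,0,0,0.5,1],[0,0,0,0,0,-0.5,0.6],[0,0,0,0,0,0,0],[0,0,0,0,0,0,0],[0,0,0,0,0,0,0],[0,0,0,0,0,0,0],[0,0,0,0,0,-10,0],[0,0,0,0,0,-25,0],[0,0,0,0,0,-30,0]]])

```text
t: 22.05
tool_pos: [0.4335, 0.3403, 0.197]
ee_rot: [0.001, 1.0, 0.0, -0.001]
ft_force: [-0.1, 0.3, -0.6]
finger_gap: 0.0869
gripper_force: 0.0
```

>>> servo_tool(targets=[[[0,0,0,33,32,0,0],[0,0,0,33,32,0,0],[0,0,0,33,32,0,0],[0,0,0,33,32,0,0],[0,0,0,33,32,0,0.3],[0,0,0,32,32,0,0.3],[0,0,0,0,0,40,0.3],[0,0,0,0,0,40,0.3],[0,0,0,0,0,0,0.3],[0,0,0,0,0,0,0.3]]])

```text
t: 23.05
tool_pos: [0.6312, 0.1491, 0.1172]
ee_rot: [-0.0, 1.0, 0.0, -0.0]
ft_force: [0.5, 0.8, 0.8]
finger_gap: 0.0612
gripper_force: 0.0
```

Run:
```python
from h import *
print(r.get_obs()['tool_pos'])
o=[]
for c in('top','side'):
    im=eyes.get_image(c)
    for n,x,y,dz in(('sieve_coarse_center',.434,.34,.09),('lid_knob',.631,.148,0)): print(c,n,loc(n,c,x,y,dz))
    for d in eyes.pinpoint('lid_knob',c):
        print(d['p'],at_z(c,(d['point'][1]*560,d['point'][0]*420),.0245))
    u,v=proj(c,(.5,.28,.06)).astype(int)
    o.append(cv2.resize(im[v-60:v+60,u-80:u+80],None,fx=2.5,fy=2.5,interpolation=cv2.INTER_CUBIC)[...,::-1])
cv2.imwrite('pics/f3.png',np.hstack(o))
```

```text
[0.63117358 0.14910643 0.11717385]
top sieve_coarse_center (array([0.4307, 0.3391]), 0.73, 762, 726)
top lid_knob None
0.76 [0.65910076 0.05212476 0.0245    ]
0.26 [0.44233453 0.37237768 0.0245    ]
side sieve_coarse_center (array([0.4352, 0.3435]), 0.69, 335, 374)
side lid_knob (array([0.6317, 0.1475]), 0.5, 264, 269)
0.81 [0.53602725 0.17314702 0.0245    ]
0.81 [0.66042774 0.04804149 0.0245    ]
0.66 [0.62642556 0.15182961 0.0245    ]
```

View pics/f3.png

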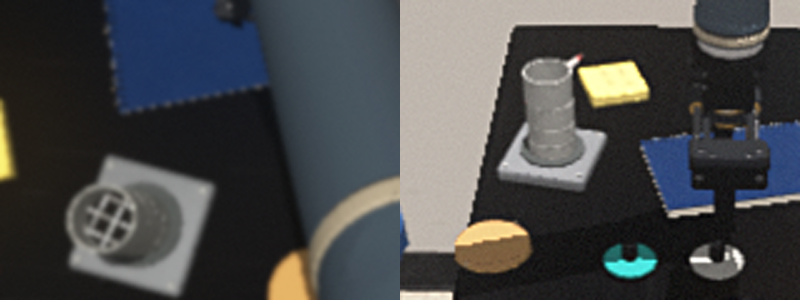

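The column stands straight on the pan, three rings at crop (548,60–165). The grey lid at (717,262) is under the gripper. I'll grip its knob.

>>> servo_tool(targets=[[[0,0,0,0,1,30,0.3],[0,0,0,0,0,30,0.3],[0,0,0,0,0,12,0.3],[0,0,0,0,0,7,0.3],[0,0,0,0,0,3,0.3],[0,0,0,0,0,0,0.3]]])

```text
t: 24.05
tool_pos: [0.6317, 0.1479, 0.0352]
ee_rot: [-0.0, 1.0, 0.0, 0.001]
ft_force: [0.3, -0.3, -0.1]
finger_gap: 0.061
gripper_force: 0.0
```

>>> servo_tool(targets=[[[0,0,0,0,0,0,1],[0,0,0,0,0,0,1],[0,0,0,0,0,0,1],[0,0,0,0,0,0,1],[0,0,0,0,0,0,1],[0,0,0,0,0,0,1],[0,0,0,0,0,0,1]]])

```text
t: 24.75
tool_pos: [0.6311, 0.1476, 0.0346]
ee_rot: [0.0, 1.0, 0.0, -0.0]
ft_force: [-0.3, -0.1, 0.9]
finger_gap: 0.0173
gripper_force: 15.0
```

>>> servo_tool(targets=[[[0,0,0,0,0,-20,1],[0,0,0,0,0,-45,1],[0,0,0,0,0,-48,1],[0,0,0,0,0,-48,1],[0,0,0,-33,-32,0,1],[0,0,0,-33,-32,0,1],[0,0,0,-33,-32,0,1],[0,0,0,-33,-32,0,1],[0,0,0,-33,-32,0,1],[0,0,0,-22,-22,0,1]]])

```text
t: 25.75
tool_pos: [0.4408, 0.332, 0.1956]
ee_rot: [-0.0, 1.0, 0.002, -0.0]
ft_force: [-0.7, 0.2, -0.2]
finger_gap: 0.0174
gripper_force: 15.0
```

>>> servo_tool(targets=[[[0,0,0,-10,-10,0,1],[0,0,0,0,0,0,1],[0,0,0,0,0,8,1],[0,0,0,0,0,8,1],[0,0,0,0,0,5,1],[0,0,0,0,0,0,1]]])

```text
t: 26.35
tool_pos: [0.4344, 0.3381, 0.173]
ee_rot: [0.001, 1.0, -0.001, -0.001]
ft_force: [-0.2, 0.4, 0.1]
finger_gap: 0.0173
gripper_force: 15.0
```

Run:
```python
from h import *
print(r.get_obs()['tool_pos'])
o=[]
for c in('top','side'):
    im=eyes.get_image(c)
    u,v=proj(c,(.434,.34,.12)).astype(int)
    o.append(cv2.resize(im[v-32:v+32,max(u-40,0):u+40],(400,320),interpolation=cv2.INTER_CUBIC)[...,::-1])
cv2.imwrite('pics/hold4.png',np.hstack(o))
```

```text
[0.43436357 0.33805615 0.17303399]
```

View pics/hold4.png

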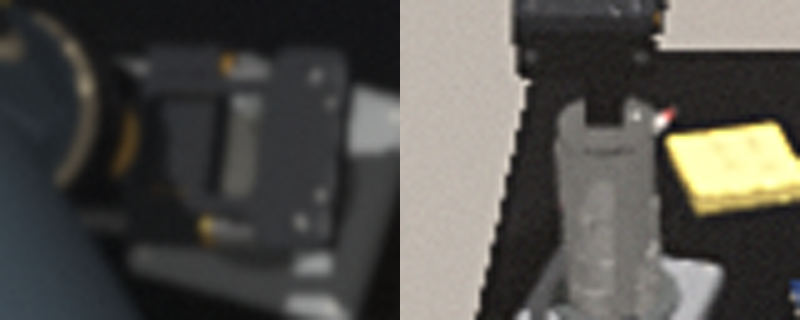

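The lid disc at crop (607,115) is centred over the column, columns 556–655. I'll lower it with a 2 mm correction in y.

>>> servo_tool(targets=[[[0,0,0,0,-2,0,1],[0,0,0,0,0,3,1],[0,0,0,0,0,2,1],[0,0,0,0,0,2,1],[0,0,0,0,0,1,1],[0,0,0,0,0,0,1]]])

```text
t: 27.05
tool_pos: [0.4339, 0.3415, 0.1663]
ee_rot: [0.0, 1.0, 0.0, -0.0]
ft_force: [0.4, 0.2, -0.7]
finger_gap: 0.0175
gripper_force: 15.0
```

>>> servo_tool(targets=[[[0,0,0,0,1,1,1],[0,0,0,0,0,1,1],[0,0,0,0,0,1,1],[0,0,0,0,0,1,1],[0,0,0,0,0,0,1]]])

```text
t: 27.55
tool_pos: [0.4341, 0.3406, 0.1625]
ee_rot: [0.0, 1.0, 0.0, 0.0]
ft_force: [0.2, -0.4, -1.5]
finger_gap: 0.0174
gripper_force: 15.0
```

>>> servo_tool(targets=[[[0,0,0,0,0,0.5,1],[0,0,0,0,0,0.5,1],[0,0,0,0,0,0,1]]])

```text
t: 27.85
tool_pos: [0.4342, 0.3408, 0.1623]
ee_rot: [-0.0, 1.0, 0.0, 0.0]
ft_force: [-0.6, -1.3, 5.1]
finger_gap: 0.0173
gripper_force: 15.0
```

>>> servo_tool(targets=[[[0,0,0,0,0,-0.5,1],[0,0,0,0,0,0,0.6],[0,0,0,0,0,0,0.4],[0,0,0,0,0,0,0.4],[0,0,0,0,0,0,0.4],[0,0,0,0,0,-10,0.4],[0,0,0,0,0,-30,0.4],[0,0,0,0,0,-40,0.4]]])

```text
t: 28.65
tool_pos: [0.4332, 0.3398, 0.2419]
ee_rot: [0.001, 1.0, 0.0, -0.002]
ft_force: [0.3, 0.7, 0.5]
finger_gap: 0.0518
gripper_force: 0.0
```

>>> servo_tool(targets=[[[0,0,0,20,42,0,0.4],[0,0,0,20,42,0,0.4],[0,0,0,20,42,0,0.4],[0,0,0,20,42,0,0.4],[0,0,0,20,42,0,0.4],[0,0,0,20,42,0,0.4],[0,0,0,0,0,0,0.4],[0,0,0,0,0,0,0.4]]])

```text
t: 29.45
tool_pos: [0.5545, 0.0875, 0.2425]
ee_rot: [-0.0, 1.0, -0.001, 0.0]
ft_force: [-0.0, 0.1, -0.5]
finger_gap: 0.0526
gripper_force: 0.0
```

Run:
```python
from h import *
s=r.get_obs(); print(s['tool_pos'],s['t'],s['qd'].round(3))
o=[]
for c in('top','side'):
    im=eyes.get_image(c)
    print(c,loc('lid_knob',c,.434,.34,.128),[d['p'] for d in eyes.trace('lid_knob',c)])
    u,v=proj(c,(.434,.34,.1)).astype(int)
    o.append(cv2.resize(im[v-40:v+40,max(u-50,0):u+50],(400,320),interpolation=cv2.INTER_CUBIC)[...,::-1])
cv2.imwrite('pics/end.png',np.hstack(o))
```

```text
[0.55451456 0.08753895 0.24251886] 29.45 [-0.035 -0.007 -0.046  0.012 -0.006 -0.002 -0.   ]
top (array([0.4329, 0.3395]), 0.74, 612, 620) [0.74, 0.47]
side (array([0.4376, 0.3359]), 0.63, 177, 230) [0.82, 0.64, 0.63, 0.36]
```

View pics/end.png

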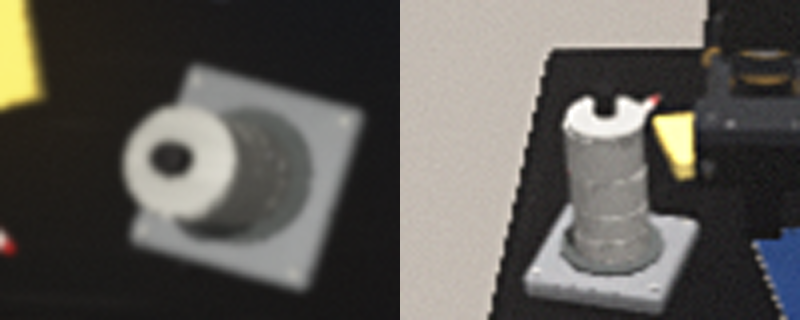

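The column stands upright and complete: the lid's disc sits flat at crop (605,115) in the side view, and its knob is at (170,158) in the top view. The gripper is clear, so I'm handing in.

```bash
python3 -c "
from rig import r
print(r.job_done())"
```

```text
the job is handed in; nothing more can be done
None
```

The column of fine, medium and coarse sieves with the lid on top is on the pan and looked upright and seated in the last pictures; the gripper was clear, the timer, dish and bottle were never handled, and I handed in at about 30 s (no verdict came back).

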